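# Queue drinks cans by height for the crusher

## Robot

A 6-joint arm with a two-finger parallel gripper is mounted at the origin on the work surface. World frame = base frame: x ahead of the robot, y to its left, z up, the work surface at z = 0. Lengths are in m, angles in degrees, forces in N, time in s.
With the tool pointing down it reaches from about 0.375 to 0.9 m from the base axis. Payload 3.1 kg.
Tool frame: the origin (TCP) lies midway between the tips of the shut fingers; the grasp point (between the pads) lies 19 mm behind it; z points along the fingers, y is the line along which they close (so a half turn about z gives the same grasp; the last joint's range is limited). The gripper opens to 87 mm and grips with 3 to 60 N. Pads are 19 mm wide; open, the fingers measure 117 mm over their backs; the gripper's body (75 mm by 190 mm) begins 51 mm behind the grasp point.
Start: joints at [-82.764, 30.224, 82.088, -0, 67.689, -10.227], TCP at [0.188, -0.596, 0.223] pointing down, gripper open.
Joint ranges: [-176.69, 176.69], [-43.24, 126.21], [12.49, 139.97], [-82, 262], [0, 151.66], [-163.58, 163.58]. Speed limits (degrees/s): [159.86, 159.86, 180, 180, 180, 180].

## Interface

Orientations are given as a 3x3 rotation matrix whose columns are the frame's x, y, z axes.
In Python, from rig import read_state, optics, bot gives the robot as it stands. The module is installed in compiled form; this text tells all that it offers.
- The arm moves only by the tool send_rows, never from a script. Its argument "commands" is a list of rows, each a list of 7 numbers: the turn, a rotation vector about the tool's x, y, z in units of 5 degrees (1.0 is 5 degrees), then the shift along the tool's x, y, z in units of 30 mm (1.0 is 30 mm), then the opening, from 0 (shut) to 1 (fully open). In form: [[rx, ry, rz, tx, ty, tz, gripper], ...]. A call has 1 to 20 rows; each row is the pose to reach, as a shift and turn from the pose commanded when the call began, along the tool's axes at that moment; what a row does not reach only later rows make up. A row lasts 1/12 s, in which the tool goes at most 41.7 mm and 7.16 degrees, less where a joint would pass 70% of its speed; a pose out of reach is approached as far as the arm can. A call with a gripper value outside its range is refused whole. The fingers move at their own pace and stop on an object; the grip force is fixed at half the most. Time passes only in rows, so rows that repeat a pose let the fingers close. It gives the time, the measured TCP pose, the force, the opening and the grip force at its end, in the units of the state.
- read_state(): the state, without advancing time (a new reading comes with each control period).
- optics.capture(name): name is "scene" or "top" or "wrist"; returns a dict with "image" (400x640x3 uint8, blue, green, red), "intrinsics" (3x3 intrinsics, pixels), "extrinsics" (4x4, takes a point from world to camera coordinates); the wrist camera has in their place "T_tool_cam" (4x4, takes a point from camera to tool coordinates, whose origin is the TCP and whose axes are the flange's). Camera axes: x right, y down, z forward; pixel columns grow to the right and rows downward; lengths in m; the calibration is good to about 2 mm. A picture is of the moment at which its call begins: read the wrist's pose just before it. There is no depth.
- bot.hand_in(): hands the job in; it is judged then, once.
The state is a dict: "time_s": time; "joint_positions": joint angles; "qvel": joint speeds; "tau": joint torques, N m; "position": TCP position; "tcp_rot": TCP orientation; "force": force on the tool from outside, world axes, zero at the start; "moment": the same for the moment, N m; "opening": opening from 0.0 (shut) to 1.0 (fully open); "grasp_force": force on a finger pad.
Only numpy, scipy, OpenCV 4.12 (cv2) and the standard library are available. Lean on these libraries where they do the work, as an engineer would, in place of code of your own. Each camera call takes 0.05 s, during which the arm holds its last target. There are 200 camera calls.

## Task

Queue the four empty drinks cans for the can crusher: stand each one in a pocket of its own in the feed tray, in order of height, the tallest in the end pocket next to the crusher and the shortest in the pocket farthest from it. Never tip a can over, since there are still drips in them, and leave the two amber jars and the red scoop where they are.

Things in the scene. Friction and masses are not known exactly. Their poses are not given: they have to be found in the camera images.
- can_a: the tallest can; plain bare aluminium drinks can standing upright, 66 mm in diameter and 168 mm tall, straight sides up to 13 mm below the top, then a neck to the narrower end with a ring pull; 10 to 25 g. Origin: centre of its underside, z up its axis. Starts somewhere in the row of cans and jars between robot and tray.
- can_b: the second tallest can, a slim one; plain bare aluminium drinks can standing upright, 53 mm in diameter and 135 mm tall, straight sides up to 13 mm below the top, then a neck to the narrower end with a ring pull; 10 to 25 g. Origin: centre of its underside, z up its axis. Starts somewhere in the row of cans and jars between robot and tray.
- can_c: the third tallest can, a wide one; plain bare aluminium drinks can standing upright, 66 mm in diameter and 112 mm tall, straight sides up to 13 mm below the top, then a neck to the narrower end with a ring pull; 10 to 25 g. Origin: centre of its underside, z up its axis. Starts somewhere in the row of cans and jars between robot and tray.
- can_d: the shortest can, a slim one; plain bare aluminium drinks can standing upright, 53 mm in diameter and 88 mm tall, straight sides up to 13 mm below the top, then a neck to the narrower end with a ring pull; 10 to 25 g. Origin: centre of its underside, z up its axis. Starts somewhere in the row of cans and jars between robot and tray.
- tray: low galvanised feed tray fixed beyond the row of cans: four square pockets in a row along its y, each 86 x 86 mm inside with a dark liner, floor 3 mm above the table; walls and dividers 4 mm thick, tops 15 mm above the table; outside 94 (x) by 364 mm (y). Origin: centre of its underside, z up; pocket centres at x = 0, y = -135, -45, 45, 135 mm. Yaw up to 0.12 rad either way.
- crusher: aluminium bench can crusher fixed to the table, 340 (x) by 120 mm (y), up to 116 mm high, with a spring-loaded upright lever at its far end reaching 240 mm. It stands beyond one end of the tray, left or right; a grey crate of crushed cans (246 x 180 x 110 mm) stands beyond the other end. Origin: bottom middle of its end towards the robot; it runs along +x. Not operated.
- jar_a: amber glass jar with a white screw lid, 72 mm in diameter and 105 mm tall, 0.3 kg, one of two alike, standing among the cans. Not to be moved. Origin: centre of its underside, z up.
- jar_b: amber glass jar with a white screw lid, 72 mm in diameter and 105 mm tall, 0.3 kg, one of two alike, standing among the cans. Not to be moved. Origin: centre of its underside, z up.
- scoop: red plastic hand scoop lying on the table near the robot at the left or right, 210 mm long, 80 mm wide, 45 mm high. Not to be moved. Origin: on the table under its middle, x from the handle to the bowl.
Not all that is in view belongs to the job. Leave any yellow look-alike of the can_c alone.

How it is judged:
By the outcome, as a careful person would: the job done as asked, in the order asked, and still so for the second after the job is handed in, with the robot touching nothing.
It also fails if it takes over 112 s, if anything falls off the work surface, if the arm or the gripper's body presses on something with over 40 N, if the wrist force passes 120 N, or if a joint passes its speed limit or range.

## Working session

There is one attempt and no reset: what is moved stays moved. The work goes in short steps, Python scripts to look and compute and a tool call to move; the robot and the scene stay as the last step left them, time stands still between calls to the robot, and variables do not carry over. Pictures are saved under pics/ and viewed, at most 14 in all, crops included, and the job is handed in when it is done.

Besides the shell and the picture viewer there is one more tool, called after "Call:" as name([rows], argument=value, ...), one row to a line, values as JSON. send_rows: Moves the arm, as the interface text tells. Its arguments: {"type":"object","properties":{"commands":{"type":"array","items":{"type":"array","items":{"type":"number"}}}},"required":["commands"]}

```bash
mkdir -p pics; python3 - <<'E'
from rig import read_state, optics
import cv2, numpy as np, pickle
s=read_state(); print(s)
d={}
for n in("scene","top"):
    c=optics.capture(n); d[n]=c; cv2.imwrite(f"pics/{n}0.png",c["image"]); print(n,c["intrinsics"],c["extrinsics"])
pickle.dump(d,open("cap0.pkl","wb"))
E
```

```text
{'time_s': 0.0, 'joint_positions': array([-8.27657163e+01,  3.02791591e+01,  8.21580643e+01, -2.12662346e-03,
        6.76887516e+01, -1.02263089e+01]), 'qvel': array([ 0.07922163, -0.10514373,  0.0433644 ,  0.0530716 ,  0.05038271,
        0.02478429]), 'tau': array([-5.67322513e-04, -4.40046394e+01, -1.76589417e+01,  6.33421121e-02,
        5.82394504e-02, -1.68278493e-04]), 'position': array([ 0.18746347, -0.59543821,  0.22156026]), 'tcp_rot': array([[ 9.53919364e-01,  3.00062911e-01, -3.10936968e-04],
       [ 3.00062861e-01, -9.53916947e-01,  2.17685025e-03],
       [ 3.56583981e-04, -2.16984024e-03, -9.99997582e-01]]), 'force': array([-0.60777276, -0.10303295,  0.44079828]), 'moment': array([-0.01043122,  0.04242592,  0.01913595]), 'grasp_force': 0.0, 'opening': 0.9975528072327431}
scene [[361.48364665   0.         319.81389853]
 [  0.         361.48364665 201.9577176 ]
 [  0.           0.           1.        ]] [[-0.67764738  0.73538358 -0.00224013  0.31261584]
 [ 0.41699581  0.38174409 -0.8248551  -0.13302508]
 [-0.60572974 -0.55989502 -0.56533976  1.33593692]
 [ 0.          0.          0.          1.        ]]
top [[462.48629725   0.         321.25500853]
 [  0.         462.48629725 201.8821959 ]
 [  0.           0.           1.        ]] [[-0.00837772 -0.99993629 -0.00756513 -0.01082208]
 [-0.99756316  0.00888139 -0.06920161  0.47314515]
 [ 0.06926439  0.00696695 -0.99757401  1.45154666]
 [ 0.          0.          0.          1.        ]]
```

View pics/scene0.png

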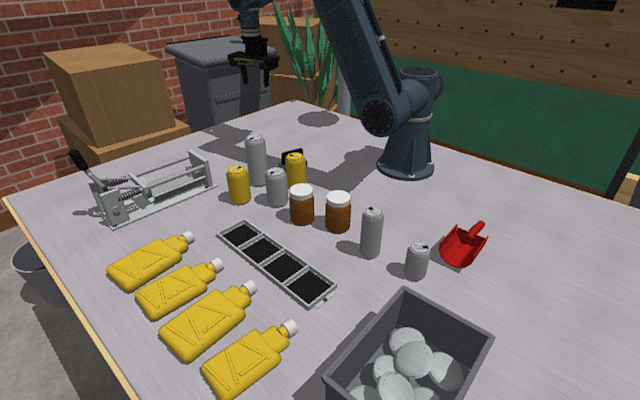

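View pics/top0.png

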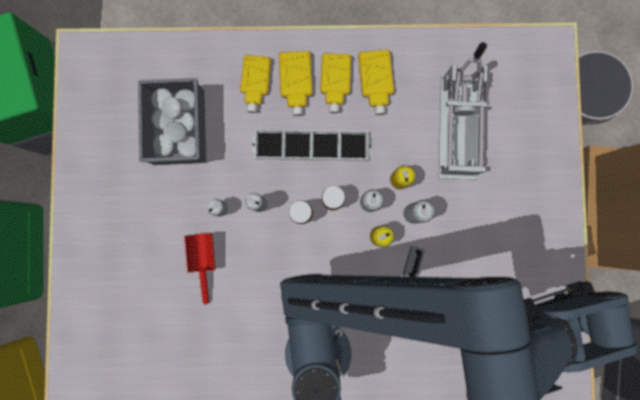

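The top view shows the crusher at the right (-y), the tray at (255–370, 130–160), the cans at d (217,207), b (255,201), c (372,199) and a (424,210), the jars at (301,211) and (333,196), and yellow cans at (403,176) and (382,236). Next I'll zoom in and measure.

```bash
cat > h.py <<'E'
import numpy as np
def cast(K,E,uv,z):
    "pixel -> world point on plane z"
    R,t=E[:3,:3],E[:3,3]; o=-R.T@t
    d=R.T@np.linalg.inv(K)@np.array([uv[0],uv[1],1.])
    return o+d*(z-o[2])/d[2]
def proj(K,E,P):
    p=K@(E[:3,:3]@np.asarray(P,float)+E[:3,3]); return p[:2]/p[2]
E
python3 - <<'E'
import pickle,cv2,numpy as np
from h import *
d=pickle.load(open("cap0.pkl","rb")); c=d["top"]; K,E=c["intrinsics"],c["extrinsics"]; im=c["image"]
cv2.imwrite("pics/crop1.png",cv2.resize(im[120:260,190:450],None,fx=3,fy=3,interpolation=cv2.INTER_CUBIC))
for n,uv,z in [("d",(217,207),.088),("b",(255,201),.135),("c",(372,199),.112),("a",(424,210),.168),("j1",(301,211),.105),("j2",(333,196),.105),("y1",(403,176),.112),("y2",(382,236),.112),("dark",(413,262),0)]:
    print(n,cast(K,E,uv,z).round(3))
# tray: dark liners
m=((im.max(2)<60)*255).astype(np.uint8); m[:125]=0;m[165:]=0;m[:,:250]=0;m[:,375:]=0
ct,_=cv2.findContours(m,0,2)
for k in ct:
    if cv2.contourArea(k)>100:
        M=cv2.minAreaRect(k); print(M, cast(K,E,np.array(M[0]),.003).round(4))
E
```

```text
d [0.455 0.3   0.088]
b [0.469 0.178 0.135]
c [ 0.474 -0.166  0.112]
a [ 0.437 -0.307  0.168]
j1 [0.44  0.045 0.105]
j2 [ 0.484 -0.051  0.105]
y1 [ 0.541 -0.259  0.112]
y2 [ 0.364 -0.194  0.112]
dark [ 0.28  -0.305  0.   ]
((353.0, 145.5), (21.0, 22.0), 90.0) [ 0.6555 -0.1188  0.003 ]
((325.0, 145.5), (21.0, 22.0), 90.0) [ 0.6564 -0.0284  0.003 ]
((297.0, 144.5), (21.0, 22.0), 90.0) [0.6606 0.062  0.003 ]
((269.0, 144.5), (21.0, 22.0), 90.0) [0.6614 0.1526 0.003 ]
```

View pics/crop1.png

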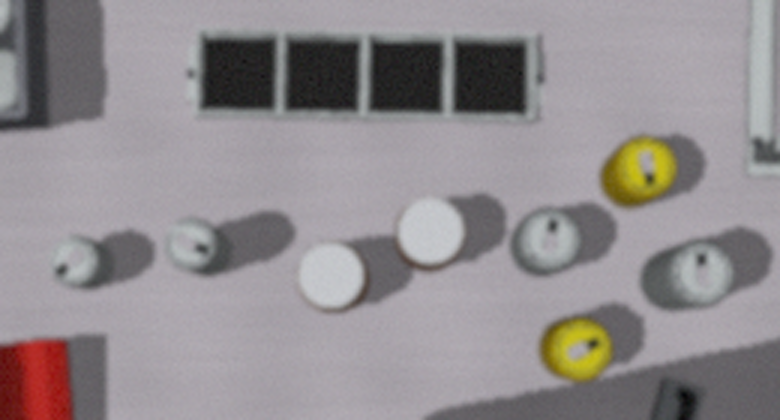

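Can lids in the crop: d (76,261), b (193,244), c (548,238), a (702,272). The pockets read clearly. I'll write a small helper that converts world targets to row units.

```bash
cat >> h.py <<'E'
from scipy.spatial.transform import Rotation as Ro
def rel(*pts,yaw=90):
    "world TCP points (tool down, tool x at yaw) -> [rx,ry,rz,tx,ty,tz] units from the present pose"
    from rig import read_state
    s=read_state(); R=s["tcp_rot"]
    G=Ro.from_euler("z",yaw,degrees=True).as_matrix()@np.diag([1,-1,-1.])
    rv=np.degrees(Ro.from_matrix(R.T@G).as_rotvec())/5
    for p in pts: print(p,"->",rv.round(2),(R.T@(np.array(p)-s["position"])/.03).round(2))
E
python3 -c "
from h import *
rel((.45,-.35,.35),(.58,0,.35),(.455,.3,.3))"
```

```text
(0.45, -0.35, 0.35) -> [ -0.02  -0.02 -14.51] [10.8  -5.19 -4.26]
(0.58, 0, 0.35) -> [ -0.02  -0.02 -14.51] [ 18.44 -15.02  -4.24]
(0.455, 0.3, 0.3) -> [ -0.02  -0.02 -14.51] [ 17.46 -25.8   -2.55]
```

Call:
send_rows([
  [0,0,-5,10.8,-5.2,-4.3,1],
  [0,0,-5,10.8,-5.2,-4.3,1],
  [0,0,-5,10.8,-5.2,-4.3,1],
  [0,0,-5,10.8,-5.2,-4.3,1],
  [0,0,-5,10.8,-5.2,-4.3,1],
  [0,0,-5,10.8,-5.2,-4.3,1],
  [0,0,-5,10.8,-5.2,-4.3,1],
  [0,0,-5,10.8,-5.2,-4.3,1],
  [0,0,-5,10.8,-5.2,-4.3,1],
  [0,0,-10,18.4,-15,-4.3,1],
  [0,0,-10,18.4,-15,-4.3,1],
  [0,0,-10,18.4,-15,-4.3,1],
  [0,0,-10,18.4,-15,-4.3,1],
  [0,0,-10,18.4,-15,-4.3,1],
  [0,0,-10,18.4,-15,-4.3,1],
  [0,0,-10,18.4,-15,-4.3,1],
  [0,0,-10,18.4,-15,-4.3,1],
  [0,0,-10,18.4,-15,-4.3,1],
  [0,0,-10,18.4,-15,-4.3,1],
  [0,0,-10,18.4,-15,-4.3,1],
])

```text
time_s: 1.77
position: [0.5792, 0.0013, 0.3509]
tcp_rot: [[0.379, 0.925, -0.001], [0.925, -0.379, 0.0], [-0.0, -0.001, -1.0]]
force: [-0.3, 0.2, 0.0]
opening: 1.001
grasp_force: 0.0
```

```bash
python3 -c "
from h import *
from rig import *
import cv2
print(read_state()['position'])
c=optics.capture('wrist'); print(c['T_tool_cam'].round(4),c['intrinsics']); cv2.imwrite('pics/w1.png',c['image'])
rel((.455,.3,.3))"
```

```text
[0.57917605 0.00128688 0.35090554]
[[-2.000e-04 -9.674e-01 -2.532e-01  6.930e-02]
 [ 1.000e+00 -4.000e-04  9.000e-04  9.000e-04]
 [-1.000e-03 -2.532e-01  9.674e-01 -1.621e-01]
 [ 0.000e+00  0.000e+00  0.000e+00  1.000e+00]] [[352.76801363   0.         324.16251901]
 [  0.         352.76801363 204.193897  ]
 [  0.           0.           1.        ]]
(0.455, 0.3, 0.3) -> [-0.02  0.01 -4.48] [ 7.69 -7.63  1.7 ]
```

View pics/w1.png

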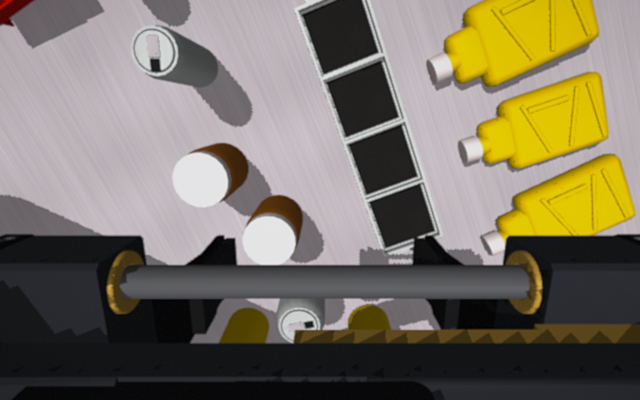

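The wrist view shows the whole tray sharply (liners around (342,34), (363,95), (384,160), (403,215)), and can b's lid at (157,52). I'll measure both, then move on to d.

```bash
cat >> h.py <<'E'
def wristE(s,c):
    T=np.eye(4); T[:3,:3]=s["tcp_rot"]; T[:3,3]=s["position"]
    return np.linalg.inv(T@c["T_tool_cam"])
E
python3 - <<'E'
from h import *; from rig import *; import cv2,pickle
s=read_state(); c=optics.capture("wrist"); im=c["image"]; K=c["intrinsics"]; E=wristE(s,c)
pickle.dump((s,c),open("w1.pkl","wb"))
m=((im.max(2)<70)*255).astype(np.uint8); m[250:]=0;m[:,:290]=0;m[:,445:]=0
for k in cv2.findContours(m,0,2)[0]:
    if cv2.contourArea(k)>1000:
        q=cv2.minAreaRect(k); b=cv2.boxPoints(q); P=np.array([cast(K,E,x,.003)[:2] for x in b]); print(P.mean(0).round(4),q[1],cast(K,E,q[0],.003).round(4), np.linalg.norm(P-np.roll(P,1,0),axis=1).round(3))
print("b",cast(K,E,(157,52),.135))
E
```

```text
[ 0.6574 -0.12  ] (48.147972106933594, 52.58557891845703) [ 0.6577 -0.1194  0.003 ] [0.077 0.077 0.076 0.079]
[ 0.6602 -0.0292] (53.50709915161133, 55.293724060058594) [ 0.6605 -0.0285  0.003 ] [0.079 0.077 0.078 0.08 ]
[0.6628 0.0608] (59.20982360839844, 58.27055358886719) [0.6631 0.0616 0.003 ] [0.08  0.078 0.079 0.081]
[0.6649 0.1501] (64.61622619628906, 60.21839141845703) [0.6652 0.1509 0.003 ] [0.08  0.077 0.079 0.08 ]
b [0.47421109 0.17965166 0.135     ]
```

Call:
send_rows([
  [0,0,-4.5,7.7,-7.6,1.7,1],
  [0,0,-4.5,7.7,-7.6,1.7,1],
  [0,0,-4.5,7.7,-7.6,1.7,1],
  [0,0,-4.5,7.7,-7.6,1.7,1],
  [0,0,-4.5,7.7,-7.6,1.7,1],
  [0,0,-4.5,7.7,-7.6,1.7,1],
  [0,0,-4.5,7.7,-7.6,1.7,1],
  [0,0,-4.5,7.7,-7.6,1.7,1],
  [0,0,-4.5,7.7,-7.6,1.7,1],
  [0,0,-4.5,7.7,-7.6,1.7,1],
  [0,0,-4.5,7.7,-7.6,1.7,1],
])

```text
time_s: 2.78
position: [0.4577, 0.2979, 0.3006]
tcp_rot: [[0.002, 1.0, 0.0], [1.0, -0.002, -0.001], [-0.001, 0.0, -1.0]]
force: [-0.0, 0.4, 0.2]
opening: 1.002
grasp_force: 0.0
```

```bash
python3 - <<'E'
from h import *; from rig import *; import cv2,pickle
s=read_state(); c=optics.capture("wrist"); pickle.dump((s,c),open("w2.pkl","wb")); cv2.imwrite('pics/w2.png',c['image']); print(s["position"],s["tcp_rot"].round(3))
E=wristE(s,c); print(proj(c["intrinsics"],E,(.455,.3,.088)),proj(c["intrinsics"],E,(.469,.178,.135)))
E
```

```text
[0.45774587 0.29791732 0.30059373] [[ 0.002  1.     0.   ]
 [ 1.    -0.002 -0.001]
 [-0.001  0.    -1.   ]]
[320.37528304 175.76705574] [334.09260753 300.21813525]
```

View pics/w2.png

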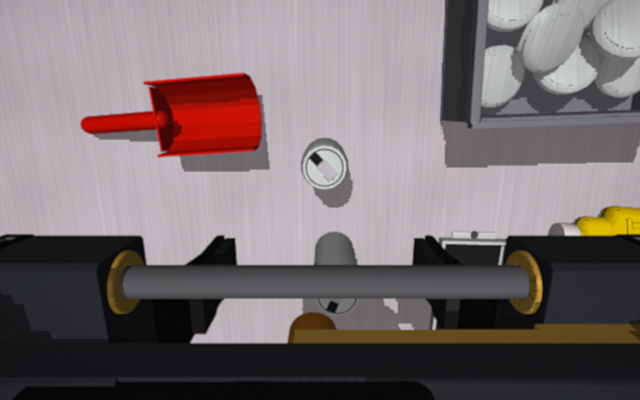

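d's lid is at (325,168).

```bash
python3 - <<'E'
from h import *; import pickle
s,c=pickle.load(open("w2.pkl","rb")); E=wristE(s,c)
p=cast(c["intrinsics"],E,(325,168),.088); print(p)
rel((p[0],p[1],.1),(p[0],p[1],.036),(p[0],p[1],.20))
E
```

```text
[0.45998788 0.30839675 0.088     ]
(np.float64(0.4599878752241355), np.float64(0.30839674930187), 0.1) -> [ 0.01  0.01 -0.04] [0.36 0.06 6.69]
(np.float64(0.4599878752241355), np.float64(0.30839674930187), 0.036) -> [ 0.01  0.01 -0.04] [0.36 0.06 8.82]
(np.float64(0.4599878752241355), np.float64(0.30839674930187), 0.2) -> [ 0.01  0.01 -0.04] [0.36 0.06 3.36]
```

Call:
send_rows([
  [0,0,0,0.3,0.1,3,1],
  [0,0,0,0.3,0.1,3,1],
  [0,0,0,0.3,0.1,6,1],
  [0,0,0,0.3,0.1,6,1],
  [0,0,0,0.3,0.1,6.7,1],
  [0,0,0,0.3,0.1,7.4,1],
  [0,0,0,0.3,0.1,8.1,1],
  [0,0,0,0.3,0.1,8.8,1],
  [0,0,0,0.3,0.1,8.8,1],
  [0,0,0,0.3,0.1,8.8,0.8],
  [0,0,0,0.3,0.1,8.8,0.7],
  [0,0,0,0.3,0.1,8.8,0.6],
  [0,0,0,0.3,0.1,8.8,0.5],
  [0,0,0,0.3,0.1,8.8,0.5],
  [0,0,0,0.3,0.1,8.8,0.5],
  [0,0,0,0.3,0.1,8.8,0.5],
  [0,0,0,0.3,0.1,8.8,0.5],
])

```text
time_s: 4.25
position: [0.4604, 0.3088, 0.0374]
tcp_rot: [[0.0, 1.0, 0.001], [1.0, -0.0, 0.0], [0.0, 0.001, -1.0]]
force: [-1.0, -0.4, 5.9]
opening: 0.605
grasp_force: 30.0
```

Call:
send_rows([
  [0,0,0,0,0,-1,0.5],
  [0,0,0,0,0,-2.4,0.5],
  [0,0,0,0,0,-3.8,0.5],
  [0,0,0,0,0,-5,0.5],
  [0,0,0,-0.5,0.8,-5,0.5],
  [0,0,0,-1.2,1.6,-5,0.5],
  [0,0,0,-2,2.6,-5,0.5],
  [0,0,0,-2.8,3.6,-5,0.5],
  [0,0,0,-3.6,4.6,-5,0.5],
  [0,0,0,-4.4,5.6,-5,0.5],
  [0,0,0,-5,6.4,-5,0.5],
  [0,0,0,-5.3,6.8,-5,0.5],
  [0,0,0,-5.3,6.8,-4,0.5],
  [0,0,0,-5.3,6.8,-3,0.5],
  [0,0,0,-5.3,6.8,-2,0.5],
  [0,0,0,-5.3,6.8,-1.2,0.5],
  [0,0,0,-5.3,6.8,-0.7,0.5],
  [0,0,0,-5.3,6.8,-0.4,0.5],
  [0,0,0,-5.3,6.8,-0.2,0.5],
  [0,0,0,-5.3,6.8,-0.2,0.5],
])

```text
time_s: 5.92
position: [0.6637, 0.1494, 0.0419]
tcp_rot: [[0.001, 1.0, -0.001], [1.0, -0.001, -0.0], [-0.0, -0.001, -1.0]]
force: [-0.3, -0.7, 0.1]
opening: 0.602
grasp_force: 30.0
```

Call:
send_rows([
  [0,0,0,0,0,0.04,0.5],
  [0,0,0,0,0,0.04,0.62],
  [0,0,0,0,0,0.04,0.7],
  [0,0,0,0,0,0.04,0.8],
  [0,0,0,0,0,0.04,0.9],
  [0,0,0,0,0,0.04,1],
  [0,0,0,0,0,0,1],
  [0,0,0,0,0,-1,1],
  [0,0,0,0,0,-2.4,1],
  [0,0,0,0,0,-3.8,1],
  [0,0,0,0,0,-5.2,1],
  [0,0,0,0,0,-6.6,1],
  [0,0,0,0.5,-3,-9.3,1],
  [0,0,0,0.5,-3,-9.3,1],
  [0,0,0,1,-6.3,-9.3,1],
  [0,0,0,1,-6.3,-9.3,1],
  [0,0,0,1,-6.3,-9.3,1],
  [0,0,0,1,-6.3,-9.3,1],
  [0,0,0,1,-6.3,-9.3,1],
  [0,0,0,1,-6.3,-9.3,1],
])

```text
time_s: 7.58
position: [0.4756, 0.1796, 0.3223]
tcp_rot: [[0.0, 1.0, 0.003], [1.0, -0.0, 0.0], [0.0, 0.003, -1.0]]
force: [-1.0, 0.6, 0.2]
opening: 1.003
grasp_force: 0.0
```

```bash
python3 - <<'E'
from h import *; from rig import *; import cv2,pickle
s=read_state(); c=optics.capture("wrist"); pickle.dump((s,c),open("w3.pkl","wb")); cv2.imwrite('pics/w3.png',c['image']); print(s["position"])
E=wristE(s,c); print(proj(c["intrinsics"],E,(.474,.18,.135)))
E
```

```text
[0.47563439 0.17959749 0.32228573]
[320.80813974 182.04383774]
```

View pics/w3.png

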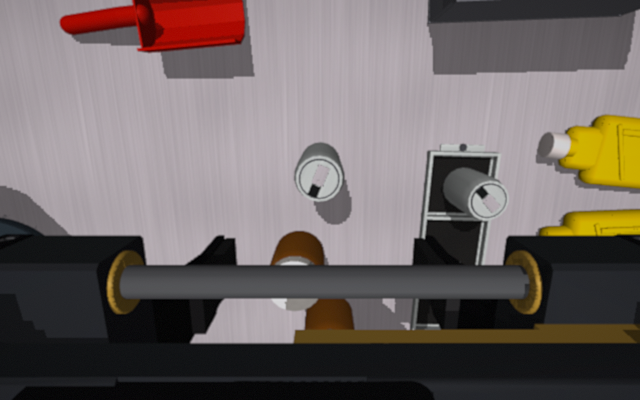

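d stands in its end pocket; b's lid is at (320,179), so b is at (0.474, 0.181). Grasping b.

Call:
send_rows([
  [0,0,0,0,-0.05,1.3,1],
  [0,0,0,0,-0.05,2.6,1],
  [0,0,0,0,-0.05,3.9,1],
  [0,0,0,0,-0.05,5,1],
  [0,0,0,0,-0.05,6,1],
  [0,0,0,0,-0.05,6.8,1],
  [0,0,0,0,-0.05,7.5,1],
  [0,0,0,0,-0.05,8.1,1],
  [0,0,0,0,-0.05,8.1,1],
  [0,0,0,0,-0.05,8.1,0.8],
  [0,0,0,0,-0.05,8.1,0.7],
  [0,0,0,0,-0.05,8.1,0.6],
  [0,0,0,0,-0.05,8.1,0.5],
  [0,0,0,0,-0.05,8.1,0.5],
  [0,0,0,0,-0.05,8.1,0.5],
  [0,0,0,0,-0.05,8.1,0.5],
  [0,0,0,0,-0.05,8.1,0.5],
])

```text
time_s: 9.05
position: [0.4739, 0.1796, 0.0792]
tcp_rot: [[0.001, 1.0, 0.001], [1.0, -0.001, 0.0], [0.0, 0.001, -1.0]]
force: [0.2, -0.1, 3.9]
opening: 0.608
grasp_force: 30.0
```

Call:
send_rows([
  [0,0,0,0,0,-1,0.5],
  [0,0,0,0,0,-2.3,0.5],
  [0,0,0,0,0,-3.5,0.5],
  [0,0,0,0,0,-4.4,0.5],
  [0,0,0,-0.6,0.6,-4.4,0.5],
  [0,0,0,-1.4,1.3,-4.4,0.5],
  [0,0,0,-2.4,2.1,-4.4,0.5],
  [0,0,0,-3.4,3,-4.4,0.5],
  [0,0,0,-4.4,3.9,-4.4,0.5],
  [0,0,0,-5.4,4.8,-4.4,0.5],
  [0,0,0,-6.4,5.7,-4.4,0.5],
  [0,0,0,-7,6.2,-4.4,0.5],
  [0,0,0,-7,6.2,-3.4,0.5],
  [0,0,0,-7,6.2,-2.4,0.5],
  [0,0,0,-7,6.2,-1.6,0.5],
  [0,0,0,-7,6.2,-0.9,0.5],
  [0,0,0,-7,6.2,-0.5,0.5],
  [0,0,0,-7,6.2,-0.25,0.5],
  [0,0,0,-7,6.2,-0.13,0.5],
  [0,0,0,-7,6.2,-0.13,0.5],
])

```text
time_s: 10.72
position: [0.6595, -0.0306, 0.0831]
tcp_rot: [[0.0, 1.0, 0.0], [1.0, -0.0, -0.0], [-0.0, 0.0, -1.0]]
force: [-0.7, 0.6, 0.0]
opening: 0.608
grasp_force: 30.0
```

Call:
send_rows([
  [0,0,0,0,0,0.03,0.5],
  [0,0,0,0,0,0.03,0.62],
  [0,0,0,0,0,0.03,0.7],
  [0,0,0,0,0,0.03,0.8],
  [0,0,0,0,0,0.03,0.9],
  [0,0,0,0,0,0.03,1],
  [0,0,0,0,0,0,1],
  [0,0,0,0,0,-1,1],
  [0,0,0,0,0,-2.4,1],
  [0,0,0,0,0,-3.8,1],
  [0,0,0,0,0,-5.2,1],
  [0,0,0,0,0,-6.4,1],
  [0,0,0,-4.5,-6.2,-7.9,1],
  [0,0,0,-4.5,-6.2,-7.9,1],
  [0,0,0,-4.5,-6.2,-7.9,1],
  [0,0,0,-4.5,-6.2,-7.9,1],
  [0,0,0,-4.5,-6.2,-7.9,1],
  [0,0,0,-4.5,-6.2,-7.9,1],
  [0,0,0,-4.5,-6.2,-7.9,1],
  [0,0,0,-4.5,-6.2,-7.9,1],
])

```text
time_s: 12.38
position: [0.4727, -0.1663, 0.3202]
tcp_rot: [[0.004, 1.0, 0.002], [1.0, -0.004, -0.001], [-0.0, 0.002, -1.0]]
force: [-0.3, 0.0, 0.5]
opening: 0.996
grasp_force: 0.0
```

```bash
python3 - <<'E'
from h import *; from rig import *; import cv2,pickle
s=read_state(); c=optics.capture("wrist"); pickle.dump((s,c),open("w4.pkl","wb")); cv2.imwrite('pics/w4.png',c['image']); print(s["position"])
E=wristE(s,c); print(proj(c["intrinsics"],E,(.474,-.166,.112)))
E
```

```text
[ 0.47269299 -0.16626974  0.3202265 ]
[323.89267582 178.25204078]
```

View pics/w4.png

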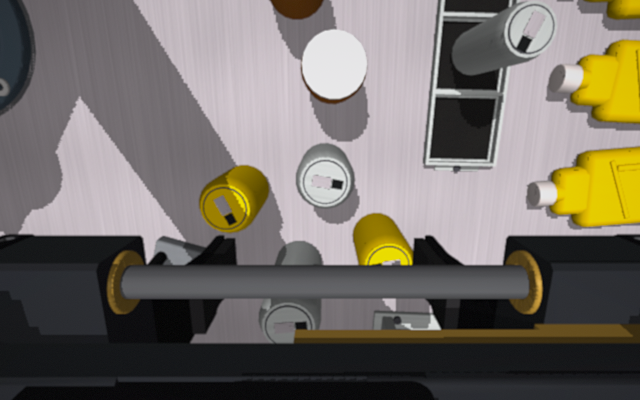

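b is standing in its pocket; c's lid is at (325,180), so c is at (0.475, -0.168), with clearance to the yellow cans.

Call:
send_rows([
  [0,0,0,-0.05,0.08,1.3,1],
  [0,0,0,-0.05,0.08,2.6,1],
  [0,0,0,-0.05,0.08,3.9,1],
  [0,0,0,-0.05,0.08,5,1],
  [0,0,0,-0.05,0.08,6,1],
  [0,0,0,-0.05,0.08,6.8,1],
  [0,0,0,-0.05,0.08,7.5,1],
  [0,0,0,-0.05,0.08,8.1,1],
  [0,0,0,-0.05,0.08,8.7,1],
  [0,0,0,-0.05,0.08,8.7,1],
  [0,0,0,-0.05,0.08,8.7,0.85],
  [0,0,0,-0.05,0.08,8.7,0.75],
  [0,0,0,-0.05,0.08,8.7,0.65],
  [0,0,0,-0.05,0.08,8.7,0.65],
  [0,0,0,-0.05,0.08,8.7,0.65],
  [0,0,0,-0.05,0.08,8.7,0.65],
  [0,0,0,-0.05,0.08,8.7,0.65],
])

```text
time_s: 13.85
position: [0.4763, -0.1673, 0.0594]
tcp_rot: [[0.001, 1.0, 0.002], [1.0, -0.001, -0.001], [-0.001, 0.002, -1.0]]
force: [0.9, 0.6, 6.2]
opening: 0.75
grasp_force: 30.0
```

Call:
send_rows([
  [0,0,0,0,0,-1,0.65],
  [0,0,0,0,0,-2.3,0.65],
  [0,0,0,0,0,-3.6,0.65],
  [0,0,0,0,0,-4.8,0.65],
  [0,0,0,0,0,-5.8,0.65],
  [0,0,0,0,0,-6.7,0.65],
  [0,0,0,0.7,0.6,-6.7,0.65],
  [0,0,0,1.6,1.3,-6.7,0.65],
  [0,0,0,2.6,2.1,-6.7,0.65],
  [0,0,0,3.6,2.9,-6.7,0.65],
  [0,0,0,4.6,3.8,-6.7,0.65],
  [0,0,0,5.6,4.6,-6.7,0.65],
  [0,0,0,6.6,5.4,-6.7,0.65],
  [0,0,0,7.3,6,-6.7,0.65],
  [0,0,0,7.6,6.2,-6.7,0.65],
  [0,0,0,7.6,6.2,-5.8,0.65],
  [0,0,0,7.6,6.2,-4.8,0.65],
  [0,0,0,7.6,6.2,-3.8,0.65],
  [0,0,0,7.6,6.2,-2.8,0.65],
  [0,0,0,7.6,6.2,-2,0.65],
])

```text
time_s: 15.52
position: [0.6598, 0.0601, 0.1161]
tcp_rot: [[0.001, 1.0, -0.004], [1.0, -0.001, -0.0], [-0.0, -0.004, -1.0]]
force: [0.8, 0.3, -0.8]
opening: 0.751
grasp_force: 30.0
```

Call:
send_rows([
  [0,0,0,0,0,0.7,0.65],
  [0,0,0,0,0,1.2,0.65],
  [0,0,0,0,0,1.6,0.65],
  [0,0,0,0,0,1.75,0.65],
  [0,0,0,0,0,1.85,0.65],
  [0,0,0,0,0,1.87,0.65],
  [0,0,0,0,0,1.87,0.65],
])

```text
time_s: 16.1
position: [0.6625, 0.0606, 0.0634]
tcp_rot: [[0.001, 1.0, 0.002], [1.0, -0.001, -0.0], [-0.0, 0.002, -1.0]]
force: [-0.2, -0.6, -1.0]
opening: 0.747
grasp_force: 30.0
```

Call:
send_rows([
  [0,0,0,0,0,0.03,0.65],
  [0,0,0,0,0,0.03,0.77],
  [0,0,0,0,0,0.03,0.83],
  [0,0,0,0,0,0.03,0.9],
  [0,0,0,0,0,0.03,1],
  [0,0,0,0,0,0.03,1],
  [0,0,0,0,0,0,1],
  [0,0,0,0,0,-1,1],
  [0,0,0,0,0,-2.4,1],
  [0,0,0,0,0,-3.8,1],
  [0,0,0,0,0,-5.2,1],
  [0,0,0,0,0,-6.6,1],
  [0,0,0,-3,-1.9,-9.9,1],
  [0,0,0,-3,-1.9,-9.9,1],
  [0,0,0,-3,-1.9,-9.9,1],
  [0,0,0,-12.2,-7.5,-9.9,1],
  [0,0,0,-12.2,-7.5,-9.9,1],
  [0,0,0,-12.2,-7.5,-9.9,1],
  [0,0,0,-12.2,-7.5,-9.9,1],
  [0,0,0,-12.2,-7.5,-9.9,1],
])

```text
time_s: 17.77
position: [0.5031, -0.1948, 0.3541]
tcp_rot: [[0.0, 1.0, 0.0], [1.0, -0.0, -0.0], [-0.0, 0.0, -1.0]]
force: [0.5, -0.7, 0.2]
opening: 1.001
grasp_force: 0.0
```

```bash
python3 -c "
from h import *
rel((.437,-.307,.36))"
```

```text
(0.437, -0.307, 0.36) -> [ 0.01  0.   -0.  ] [-3.74 -2.2  -0.2 ]
```

Call:
send_rows([
  [0,0,0,-3.7,-2.2,-0.2,1],
  [0,0,0,-3.7,-2.2,-0.2,1],
  [0,0,0,-3.7,-2.2,-0.2,1],
  [0,0,0,-3.7,-2.2,-0.2,1],
  [0,0,0,-3.7,-2.2,-0.2,1],
  [0,0,0,-3.7,-2.2,-0.2,1],
])

```text
time_s: 18.27
position: [0.4383, -0.3043, 0.3596]
tcp_rot: [[0.002, 1.0, 0.0], [1.0, -0.002, 0.001], [0.001, 0.0, -1.0]]
force: [0.4, -0.5, 0.2]
opening: 1.0
grasp_force: 0.0
```

```bash
python3 - <<'E'
from h import *; from rig import *; import cv2,pickle
s=read_state(); c=optics.capture("wrist"); pickle.dump((s,c),open("w5.pkl","wb")); cv2.imwrite('pics/w5.png',c['image']); print(s["position"],s["joint_positions"].round(1))
E=wristE(s,c); print(proj(c["intrinsics"],E,(.437,-.307,.168)))
E
```

```text
[ 0.43834338 -0.3042972   0.35963044] [-46.8  15.2  84.2   0.1  80.6 -46.7]
[321.59722093 184.39172202]
```

View pics/w5.png

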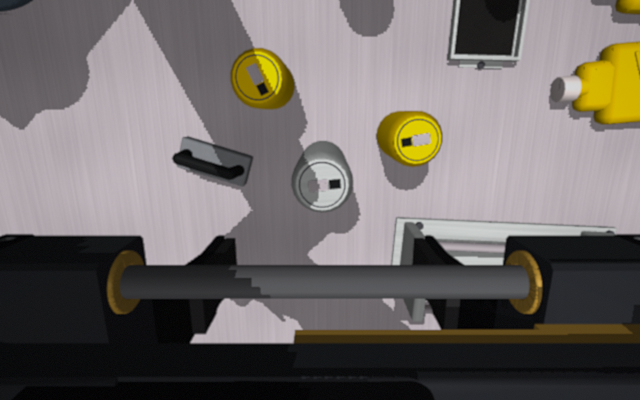

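a's lid is at (323,184), so a is at (0.438, -0.307).

Call:
send_rows([
  [0,0,0,-0.05,0,1.3,1],
  [0,0,0,-0.05,0,2.6,1],
  [0,0,0,-0.05,0,3.9,1],
  [0,0,0,-0.05,0,5,1],
  [0,0,0,-0.05,0,6,1],
  [0,0,0,-0.05,0,6.8,1],
  [0,0,0,-0.05,0,7.5,1],
  [0,0,0,-0.05,0,8,1],
  [0,0,0,-0.05,0,8.35,1],
  [0,0,0,-0.05,0,8.35,1],
  [0,0,0,-0.05,0,8.35,0.85],
  [0,0,0,-0.05,0,8.35,0.75],
  [0,0,0,-0.05,0,8.35,0.65],
  [0,0,0,-0.05,0,8.35,0.65],
  [0,0,0,-0.05,0,8.35,0.65],
  [0,0,0,-0.05,0,8.35,0.65],
  [0,0,0,-0.05,0,8.35,0.65],
])

```text
time_s: 19.73
position: [0.439, -0.3067, 0.1101]
tcp_rot: [[0.001, 1.0, 0.002], [1.0, -0.001, -0.001], [-0.001, 0.002, -1.0]]
force: [0.7, 0.3, 5.1]
opening: 0.755
grasp_force: 30.0
```

Call:
send_rows([
  [0,0,0,0,0,-1,0.65],
  [0,0,0,0,0,-2.2,0.65],
  [0,0,0,0,0,-3.4,0.65],
  [0,0,0,0,0,-4.6,0.65],
  [0,0,0,0,0,-5.6,0.65],
  [0,0,0,0.5,0.6,-5.6,0.65],
  [0,0,0,1.2,1.4,-5.6,0.65],
  [0,0,0,2,2.3,-5.6,0.65],
  [0,0,0,2.8,3.2,-5.6,0.65],
  [0,0,0,3.6,4.2,-5.6,0.65],
  [0,0,0,4.4,5.2,-5.6,0.65],
  [0,0,0,5.2,6.1,-5.6,0.65],
  [0,0,0,5.8,6.8,-5.6,0.65],
  [0,0,0,6.2,7.25,-5.6,0.65],
  [0,0,0,6.2,7.25,-5.6,0.65],
  [0,0,0,6.2,7.25,-4.8,0.65],
  [0,0,0,6.2,7.25,-4,0.65],
  [0,0,0,6.2,7.25,-3.2,0.65],
  [0,0,0,6.2,7.25,-2.4,0.65],
  [0,0,0,6.2,7.25,-1.8,0.65],
])

```text
time_s: 21.4
position: [0.654, -0.1206, 0.1608]
tcp_rot: [[0.001, 1.0, -0.004], [1.0, -0.001, 0.001], [0.001, -0.004, -1.0]]
force: [-0.6, -0.1, -0.9]
opening: 0.755
grasp_force: 30.0
```

Call:
send_rows([
  [0,0,0,0,0,0.6,0.65],
  [0,0,0,0,0,1,0.65],
  [0,0,0,0,0,1.4,0.65],
  [0,0,0,0,0,1.55,0.65],
  [0,0,0,0,0,1.65,0.65],
  [0,0,0,0,0,1.67,0.65],
  [0,0,0,0,0,1.67,0.65],
])

```text
time_s: 21.98
position: [0.6568, -0.1205, 0.1139]
tcp_rot: [[0.001, 1.0, 0.002], [1.0, -0.001, -0.001], [-0.001, 0.002, -1.0]]
force: [0.7, 1.0, -0.2]
opening: 0.755
grasp_force: 30.0
```

Call:
send_rows([
  [0,0,0,0,0,0.02,0.65],
  [0,0,0,0,0,0.02,0.77],
  [0,0,0,0,0,0.02,0.83],
  [0,0,0,0,0,0.02,0.9],
  [0,0,0,0,0,0.02,1],
  [0,0,0,0,0,0.02,1],
  [0,0,0,0,0,0,1],
  [0,0,0,0,0,-1,1],
  [0,0,0,0,0,-2.4,1],
  [0,0,0,0,0,-3.8,1],
  [0,0,0,0,0,-5.2,1],
  [0,0,0,0,0,-6.6,1],
  [0,0,0,0,-5,-8,1],
  [0,0,0,0,-5,-8,1],
  [0,0,0,0,-5,-8,1],
  [0,0,0,0,-5,-8,1],
  [0,0,0,0,-5,-8,1],
  [0,0,0,0,-5,-8,1],
])

```text
time_s: 23.48
position: [0.5053, -0.1201, 0.3545]
tcp_rot: [[0.002, 1.0, 0.003], [1.0, -0.002, -0.001], [-0.001, 0.003, -1.0]]
force: [0.7, 0.1, 0.5]
opening: 1.001
grasp_force: 0.0
```

```bash
python3 - <<'E'
from rig import *; import cv2
cv2.imwrite("pics/scene1.png",cv2.resize(optics.capture("scene")["image"][90:330,190:510],None,fx=2,fy=2))
E
```

```text
(no output)
```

View pics/scene1.png

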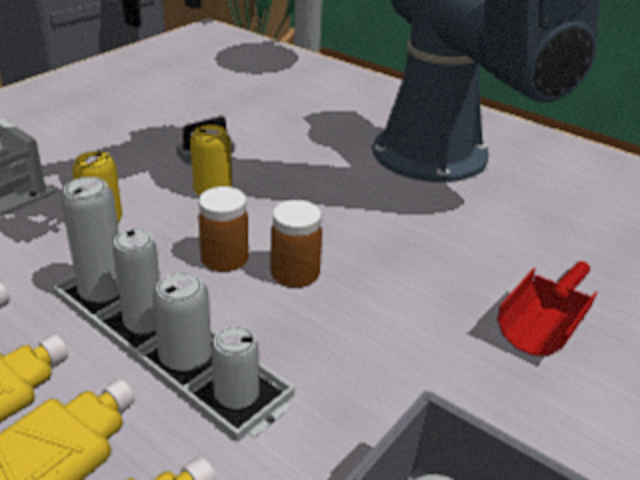

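All four cans stand upright, one per pocket, in the order a (crusher end, at (92,240)), b (137,280), c (182,320), d (236,368). The jars, scoop and yellow cans look undisturbed.

```bash
python3 -c "
from rig import bot
print(bot.hand_in())"
```

```text
the job is handed in; nothing more can be done
None
```

The four cans stand upright in the feed tray, one per pocket, tallest next to the crusher and shortest farthest from it; the jars, scoop and yellow cans look unmoved in the final picture, and the job was handed in at about 24 s.

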